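# Bar the bench pump over its compression point

### The arm

A 6-joint arm with a two-finger parallel gripper is mounted at the origin on the work surface. World frame = base frame: x ahead of the robot, y to its left, z up, the work surface at z = 0. Lengths are in m, angles in rad, forces in N, time in s.
With the tool pointing down it reaches from about 0.35 to 0.725 m from the base axis. Payload 6 kg.
Tool frame: the origin (TCP) lies midway between the tips of the shut fingers; the grasp point (between the pads) lies 19 mm behind it (env.grip_depth is the distance from the TCP to the grasp point, in m); z points along the fingers, y is the line along which they close (so a half turn about z gives the same grasp; the last joint's range is limited). The gripper opens to 85 mm and grips with 20 to 120 N. Pads are 22 mm wide; open, the fingers measure 114 mm over their backs; the gripper's body (76 mm by 85 mm) begins 54 mm behind the grasp point. The pads swing forward as they close: fully open they stand 13 mm farther back than shut.
Start: joints at [1.538, 0.04, 0.085, 0, -1.615, -0.334], TCP at [0.215, 0.56, 0.231] pointing down, gripper open.
Joint ranges: [-2.56, 2.56], [-1.29, 2.01], [-1.08, 1.49], [-3.29, 1.98], [-2.81, -0.18], [-2.99, 2.99]. Speed limits (rad/s): [2.57, 2.57, 3.01, 3.14, 3.14, 3.14].

### API

Orientations are given as a rotation vector (axis times angle).
In Python, from plant import env, optics, workorder gives the robot as it stands.
- The arm moves only by the tool step_arm, never from a script. Its argument "commands" is one flat list of numbers, 7 for each row, row after row: the shift along the world's x, y, z in m, then the turn, a rotation vector about the world's x, y, z in rad, then the closure, from 0 (fully open) to 1 (shut). A call has 1 to 12 rows; each row is the pose to reach, as a shift and turn from the pose commanded when the call began; what a row does not reach only later rows make up. A row lasts 1/8 s, in which the tool goes at most 62.5 mm and 10.7 degrees, less where a joint would pass 70% of its speed; a pose out of reach is approached as far as the arm can. A call with a gripper value outside its range is refused whole. The fingers move at their own pace and stop on an object; "squeeze" is the grip in N (left out, the last holds). Time passes only in rows, so rows that repeat a pose let the fingers close. It gives the time, the measured TCP pose, the force, the opening and the grip force at its end, in the units of the state.
- env.sense(): the state, without advancing time (a new reading comes with each control period).
- optics.read_camera(name): name is "scene" or "top" or "wrist"; returns the picture (384x512x3 uint8, red, green, blue); there is no depth.
- optics.camera_params(name): a dict with "fx", "fy", "cx", "cy" (pixels), "R" (3x3) and "t" (3): a world point X has camera coordinates R X + t; the wrist camera has in their place "hand_eye" (4x4, takes a point from camera to tool coordinates, whose origin is the TCP and whose axes are the flange's). Camera axes: x right, y down, z forward; pixel columns grow to the right and rows downward; lengths in m; the calibration is good to about 2 mm. A picture is of the moment at which its call begins: read the wrist's pose just before it. camera_params takes no time and is no camera call.
- workorder.job_done(): hands the job in; it is judged then, once.
The state is a dict: "time_s": time; "joints": joint angles; "dq": joint speeds; "tau": joint torques, N m; "ee_pos": TCP position; "ee_rot": TCP orientation; "force": force on the tool from outside, world axes, zero at the start; "ft_torque": the same for the moment, N m; "width": opening from 0.0 (shut) to 1.0 (fully open); "gripper_force": force on a finger pad.
Only numpy, scipy, OpenCV 4.12 (cv2) and the standard library are available. Lean on these libraries where they do the work, as an engineer would, in place of code of your own. Each camera call takes 0.05 s, during which the arm holds its last target. There are 200 camera calls.

### The job

Make the bench pump ready to start: pull its yellow-headed locking pin straight out of the flywheel and stand it in the white pot, then turn the flywheel clockwise (seen from above) by its black handle, keeping a gentle hold of it, until you feel the resistance climb, peak and give way, and stop just past that peak. Do not let the wheel fling round on its own, and leave it there with everything released and the other things on the table undisturbed.

Things in the scene. Friction and masses are not known exactly. Their poses are not given: they have to be found in the camera images.
- pump: Green bench pump fixed to the table, 220 x 200 mm, 110 mm high, flat dark steel deck on top. Origin: under its centre at table height, z up; the flywheel shaft is on its z axis. The pin hole in the deck is 50 mm along its own -x from the shaft, 14.5 mm wide, 20 mm deep. A spring-loaded shoe hidden inside presses on a cam on the flywheel shaft (0 N before the peak, about 42 N at it, about 20 N just past it, 0 N further on).
- flywheel: Red five-spoked flywheel, 182 mm across, 0.9 kg, lying flat on top of the pump and turning about a vertical shaft. Origin on the shaft at deck height (110 mm above the table); rim and spokes 6 to 23 mm above the origin. Its own x axis points along the spoke that carries the handle. The locking pin stands between two spokes and blocks it. Bearing friction needs about 2 N at the handle; let go on the climb before the peak and it springs back.
- turn (a joint): Flywheel angle, rad, grows clockwise from above; 0: handle on the pump's own +x side, opposite the pin. Starts within 0.3 of 0. Somewhere in 1.0 to 2.5, unmarked, is the peak: resistance climbs over 0.6 rad to 9-13 N at the handle, then gives way and for 0.25 rad the wheel pulls ahead with up to 11 N. The next 0.3 rad turn lightly and hold when let go: stop there; beyond is too far. Stops at -0.9, 3.6.
- handle (a point): Black upright handle fixed on the flywheel: round post 22 mm across, 51 mm tall, 68 mm from the shaft; this point is its middle, 162 mm above the table (top at 187 mm, foot at 136 mm). Thin plastic sleeve: hold it lightly, about 20 to 35 N a finger; the finger forces on it must never add up to 120 N. Unheld on the far side of the peak, the wheel flies past the stopping stretch.
- pin: Locking pin standing in the pump's hole: steel shank 12 mm across and 62 mm long, yellow round head 24 mm across and 36 mm tall on top, 98 mm overall, about 0.11 kg. Origin: centre of the foot, z along the pin towards the head. At the start the foot is 90 mm above the table; lift it at least 40 mm to clear the wheel.
- pin_head (a point): The middle of the pin's yellow head, 80 mm above its foot.
- pot: White ceramic cup fixed to the table, 65 mm high, mouth 68 mm across, walls 4 mm, floor about 5 mm thick. Origin: centre of its underside. The pin stands in it, leaning on the wall.
- flask: Clear conical flask, 80 mm wide, 110 mm tall; origin under its centre. Bystander: leave it where it is.
- can: Plain green drink can, 66 mm wide, 118 mm tall; origin under its centre. Bystander: leave it where it is.
- jar: Amber jar with blue cap, 70 mm wide, 80 mm tall; origin under its centre. Bystander: leave it where it is.
- bowl: Orange bowl, 110 mm wide, 50 mm tall; origin under its centre. Bystander: leave it where it is.
- driver: Red-handled screwdriver lying flat. Bystander: leave it where it is.
- spanner: Steel spanner lying flat. Bystander: leave it where it is.
- washbottle: White bottle with a red cap, 64 mm wide, 160 mm tall; origin under its centre. Bystander: leave it where it is.
There are look-alikes about, which are no part of the job. There is more than one size of the pin; the job needs the smallest.

How it is judged:
On the way:
1. the locking pin stands in the pot (horizontal distance between pin and pot below 0.035 m and z of pin in the frame of pot below 0.03 m), for 0.2 s.
At the end, for the whole second after the job is handed in: The pin stands in the pot (foot within 35 mm of its axis and under 30 mm up), at rest; the flywheel rests just past the peak, where the hidden shoe bears on it with 14 to 28 N (about 0.3 rad of turn); nothing moves (all of step 1 and linear speed of pin below 0.05 m/s and contact force between flywheel and pump between 14 and 28 N and angular speed of flywheel below 0.05 rad/s); the robot touches nothing.
It fails at once if the wheel was let fly (turning faster than 4.5 rad/s) (angular speed of flywheel above 4.5 rad/s).
It fails at once if the wheel or its handle was squeezed or forced (finger forces on it adding up to over 120 N) (contact force between the fingers and flywheel above 120 N).
It fails at once if the wheel was turned the wrong way (past -0.65 rad) (value of joint turn below -0.65 rad).
It fails at once if another thing on the table was knocked or moved by more than 30 mm (distance of any of flask, can, jar, bowl, driver, spanner, washbottle from where it was at the start of the episode above 0.03 m).
It also fails if it takes over 72 s, if anything falls off the work surface, if the arm or the gripper's body presses on something with over 40 N, if the wrist force passes 120 N, or if a joint passes its speed limit or range.

## Working session

There is one attempt and no reset: what is moved stays moved. The work goes in short steps, Python scripts to look and compute and a tool call to move; the robot and the scene stay as the last step left them, time stands still between calls to the robot, and variables do not carry over. Pictures are saved under pics/ and viewed, at most 10 in all, crops included, and the job is handed in when it is done.

Besides the shell and the picture viewer there is one more tool, called after "Emit:" as name(argument=value, ...) on one line, values as JSON. step_arm: Moves the arm, as the interface text tells. Its arguments: {"type":"object","properties":{"commands":{"type":"array","items":{"type":"number"}},"squeeze":{"type":"number"}},"required":["commands"]}

```bash
mkdir -p pics
cat > h.py <<'E'
import sys; sys.path.insert(0,'.')
import numpy as np, cv2
from scipy.spatial.transform import Rotation as Ro
from plant import env, optics, workorder
def snap(cam,fn):
    s=env.sense(); im=optics.read_camera(cam); cv2.imwrite('pics/'+fn,im[:,:,::-1]); return s,im
def cam(name,s=None):
    p=optics.camera_params(name)
    K=np.array([[p['fx'],0,p['cx']],[0,p['fy'],p['cy']],[0,0,1]])
    if 'hand_eye' in p:
        T=np.eye(4);T[:3,:3]=Ro.from_rotvec(s['ee_rot']).as_matrix();T[:3,3]=s['ee_pos']
        W=T@np.array(p['hand_eye']);R=W[:3,:3].T;t=-R@W[:3,3]
    else: R=np.array(p['R']);t=np.array(p['t'])
    return K,R,t
def ray(c,u,v):
    K,R,t=c; d=R.T@np.linalg.inv(K)@[u,v,1]; return -R.T@t,d
def atz(c,u,v,z):
    o,d=ray(c,u,v); return o+d*(z-o[2])/d[2]
def proj(c,X):
    K,R,t=c; q=K@(R@np.asarray(X)+t); return q[:2]/q[2]
E
python3 - <<'E'
from h import *
a=snap('top','top.png')[1]; b=snap('scene','scene.png')[1]
for n in('top','scene'):
    K,R,t=cam(n); print(n,K[0,0],-R.T@t)
s=env.sense();print(s,env.grip_depth)
E
```

```text
top 430.3282969793232 [ 2.97352168e-01 -1.53600064e-04  1.35416731e+00]
scene 444.98721235425603 [ 1.00170604 -0.77233457  1.0437503 ]
{'time_s': 0.1, 'joints': array([ 1.53769240e+00,  4.07709084e-02,  8.39223840e-02, -4.32249753e-04,
       -1.61547773e+00, -3.33694802e-01]), 'dq': array([-0.0014201 , -0.00098268,  0.00012442,  0.00122457,  0.00170019,
       -0.00083338]), 'tau': array([-4.73399370e-03, -3.69348657e+01,  3.48280656e+01,  6.95195988e+00,
       -4.57385962e-03,  2.79774881e-06]), 'ee_pos': array([0.21499788, 0.55985032, 0.2303696 ]), 'ee_rot': array([ 3.08736086e+00, -5.72624636e-01, -3.10685732e-04]), 'force': array([-0.33681764,  0.17924206, -0.45461405]), 'ft_torque': array([-0.05595282,  0.01590074, -0.00988783]), 'gripper_force': 0.0, 'width': 0.9988517801620398} 0.0187
```

View pics/top.png

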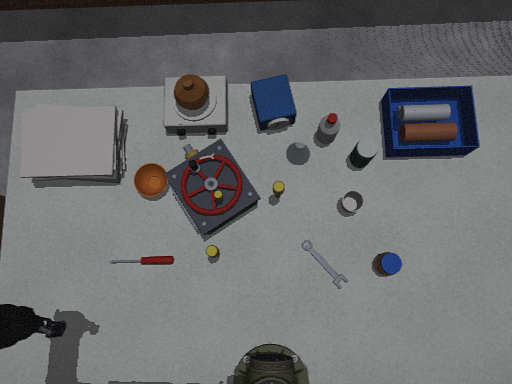

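View pics/scene.png

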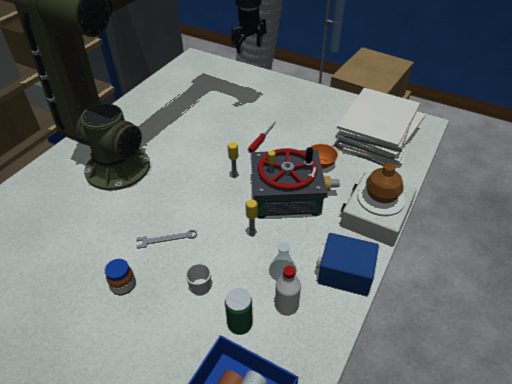

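Seen in top: yellow-headed candidates at (218,196) standing in the wheel, (279,187) and (212,251) standing on the table. The pot is about (351,202), the handle (194,165) and the shaft (211,184). The pin in the wheel matches the description, so I'll check it in one crop.

Run:
```python
from h import *
a=cv2.imread('pics/top.png'); b=cv2.imread('pics/scene.png')
l=cv2.resize(a[140:260,160:300],None,fx=3.4,fy=3.4,interpolation=3)[:408]
r=cv2.resize(b[130:240,220:350],None,fx=2.45,fy=2.45,interpolation=3)
p=cv2.resize(a[180:220,330:375],None,fx=3,fy=3,interpolation=3)
c=np.zeros((420,800,3),np.uint8); c[:l.shape[0],:l.shape[1]]=l; c[:r.shape[0],480:480+r.shape[1]]=r[:,:320]; c[280:400,500:635]=p
cv2.imwrite('pics/crop.png',c)
t=cam('top');s=cam('scene')
def tri(u,v):
    (o1,d1),(o2,d2)=ray(t,*u),ray(s,*v)
    k=np.linalg.lstsq(np.c_[d1,-d2],o2-o1,rcond=None)[0]
    return (o1+k[0]*d1).round(3),np.linalg.norm(o1+k[0]*d1-o2-k[1]*d2).round(4)
print('pin',atz(t,218,195,.188), 'others',tri((279,186),(252,203)),tri((212,250),(233,145)))
print('pintri',tri((218,195),(271,154)),'hand',tri((194,165),(309,150)),atz(t,194,165,.187))
print('hub',atz(t,211,184,.133)); print('pot',atz(t,351,202,.06))
for n,q in dict(flask=(298,153),can=(363,155),jar=(389,264),bowl=(151,180),wash=(330,122),drv=(157,261),span=(325,265)).items(): print(n,atz(t,*q,.05).round(3))
```

```text
pin [0.52975289 0.13288225 0.188     ] others (array([ 0.561, -0.038,  0.141]), np.float64(0.0056)) (array([0.382, 0.156, 0.141]), np.float64(0.0049))
pintri (array([0.531, 0.134, 0.18 ]), np.float64(0.0041)) hand (array([0.62 , 0.202, 0.179]), np.float64(0.0092)) [0.61770672 0.20049784 0.187     ]
hub [0.57391704 0.15953755 0.133     ]
pot [ 0.52346162 -0.25761529  0.06      ]
flask [ 0.686 -0.104  0.05 ]
can [ 0.673 -0.306  0.05 ]
jar [ 0.336 -0.36   0.05 ]
bowl [0.61  0.359 0.05 ]
wash [ 0.785 -0.209  0.05 ]
drv [0.359 0.334 0.05 ]
span [ 0.337 -0.171  0.05 ]
```

View pics/crop.png

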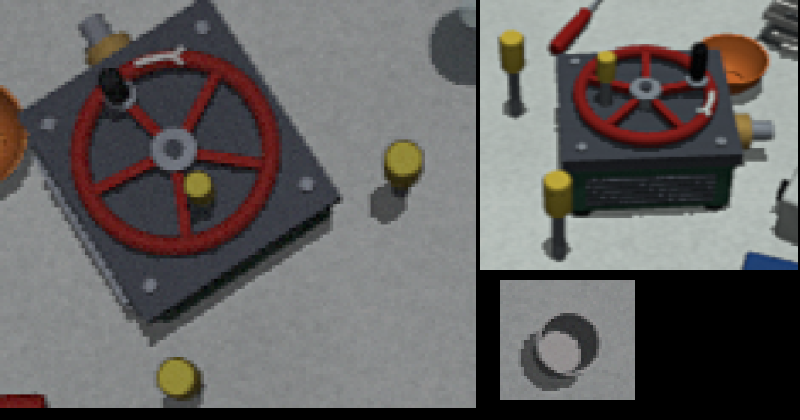

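The pin standing in the wheel has the smaller head, about 24 mm against about 30 mm on the two outside ones, so it's the right pin. It measures 51 mm from the hub, as it must be. Moving above it.

Emit:
step_arm(commands=[0.035,-0.047,0.02,0,0,0,0,0.07,-0.095,0.04,0,0,0,0,0.105,-0.142,0.05,0,0,0,0,0.14,-0.19,0.05,0,0,0,0,0.175,-0.237,0.05,0,0,0,0,0.21,-0.285,0.05,0,0,0,0,0.245,-0.332,0.05,0,0,0,0,0.28,-0.38,0.05,0,0,0,0,0.315,-0.427,0.05,0,0,0,0,0.315,-0.427,0.05,0,0,0,0,0.315,-0.427,0.05,0,0,0,0], squeeze=40)

```text
time_s: 1.48
ee_pos: [0.53, 0.133, 0.2807]
ee_rot: [3.088, -0.574, -0.001]
force: [0.1, -0.6, -0.6]
width: 0.999
gripper_force: 0.0
```

Run:
```python
from h import *
s,im=snap('wrist','w1.png'); print(s['ee_pos'],s['ee_rot'],s['joints'])
c=cam('wrist',s); print(proj(c,[.530,.133,.188]),proj(c,[.62,.20,.187]),proj(c,[.574,.16,.135]),-c[1].T@c[2])
```

```text
[0.53004078 0.1329773  0.28073886] [ 3.08822787e+00 -5.74121870e-01 -1.33377259e-03] [ 6.13429624e-01 -9.00286072e-02  4.71726809e-02 -2.95060955e-04
 -1.70891382e+00  5.89709815e-01]
[256.18021685 197.83464223] [135.84738955 125.28873574] [214.76096994 150.79071894] [0.60275396 0.10451373 0.42322961]
```

View pics/w1.png

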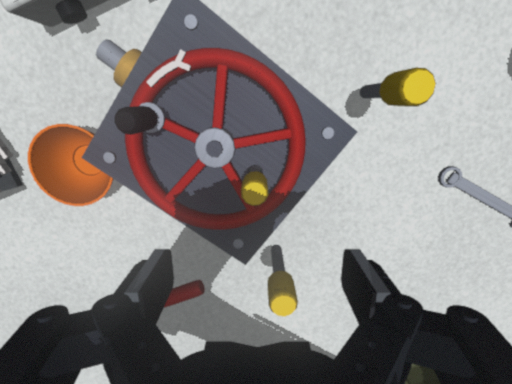

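Wrist view: target pin head at (255,188), hub (215,148), handle top (128,119), and the look-alikes at (408,87) and (283,300). I'll refine these by colour.

Run:
```python
from h import *
from scipy.spatial import ConvexHull
s=env.sense(); c=cam('wrist',s); im=cv2.imread('pics/w1.png')
hsv=cv2.cvtColor(im,cv2.COLOR_BGR2HSV)
m=cv2.inRange(hsv,(20,120,50),(35,255,255)); m[:160]=0;m[220:]=0;m[:,:230]=0;m[:,285:]=0
n,l,st,ce=cv2.connectedComponentsWithStats(m); i=1+st[1:,4].argmax(); print(st[i],ce[i])
mk=(l==i).astype(np.uint8)
from scipy.optimize import minimize
def cost(p):
    a=np.linspace(0,6.28,40); P=[proj(c,[p[0]+.012*np.cos(t),p[1]+.012*np.sin(t),z]) for t in a for z in(.152,.188)]
    h=cv2.convexHull(np.array(P,np.float32)*16).astype(np.int32); q=np.zeros(mk.shape,np.uint8); cv2.fillPoly(q,[h],1,shift=4); return int((q!=mk).sum())
b=min(((cost((x,y)),x,y) for x in np.arange(.52,.545,.001) for y in np.arange(.12,.145,.001))); print(b, mk.sum())
hub=atz(c,215,148,.14); print('hub',hub)
m2=(hsv[...,2]<45).astype(np.uint8); m2[:, :110]=0; m2[:,165:]=0;m2[:100]=0;m2[140:]=0
n,l,st,ce=cv2.connectedComponentsWithStats(m2); i=1+st[1:,4].argmax(); print(st[i],ce[i],atz(c,*ce[i],.165))
```

```text
[242 172  27  33 706] [254.34560907 188.43201133]
(174, np.float64(0.535), np.float64(0.133)) 706
hub [0.57668718 0.15849974 0.14      ]
[142 113  14  16  65] [150.2        121.89230769] [0.61948443 0.19689966 0.165     ]
```

Emit:
step_arm(commands=[0.004,0,-0.05,0,0,0,0,0.004,0,-0.1,0,0,0,0,0.004,0,-0.127,0,0,0,0,0.004,0,-0.127,0,0,0,0,0.004,0,-0.127,0,0,0,1,0.004,0,-0.127,0,0,0,1,0.004,0,-0.127,0,0,0,1,0.004,0,-0.127,0,0,0,1,0.004,0,-0.127,0,0,0,1,0.004,0,-0.127,0,0,0,1], squeeze=40)

```text
time_s: 2.78
ee_pos: [0.5346, 0.1332, 0.1552]
ee_rot: [-3.088, 0.573, -0.002]
force: [-1.2, 1.8, 5.3]
width: 0.272
gripper_force: 39.4
```

Gripped at 23 mm, which matches the head. Lifting straight up.

Emit:
step_arm(commands=[0,0,0.01,0,0,0,1,0,0,0.02,0,0,0,1,0,0,0.035,0,0,0,1,0,0,0.06,0,0,0,1,0,0,0.09,0,0,0,1,0,0,0.12,0,0,0,1,0,0,0.12,0,0,0,1])

```text
time_s: 3.65
ee_pos: [0.535, 0.1331, 0.278]
ee_rot: [-3.086, 0.573, -0.007]
force: [-0.1, -0.7, -1.0]
width: 0.269
gripper_force: 39.3
```

Emit:
step_arm(commands=[-0.005,-0.055,0,0,0,0,1,-0.01,-0.11,0,0,0,0,1,-0.015,-0.165,0,0,0,0,1,-0.02,-0.22,0,0,0,0,1,-0.025,-0.275,0,0,0,0,1,-0.03,-0.33,0,0,0,0,1,-0.03,-0.33,0,0,0,0,1,-0.03,-0.33,0,0,0,0,1])

```text
time_s: 4.65
ee_pos: [0.5039, -0.1969, 0.2737]
ee_rot: [-3.089, 0.574, 0.002]
force: [0.3, 1.2, -1.1]
width: 0.267
gripper_force: 39.6
```

Run:
```python
from h import *
s,im=snap('wrist','w2.png'); print(s['ee_pos'],s['ee_rot'])
c=cam('wrist',s); print(proj(c,[.523,-.258,.06]))
```

```text
[ 0.5039314  -0.19693246  0.27370185] [-3.08850811e+00  5.74102699e-01  1.65480132e-03]
[298.21796265 134.59846683]
```

View pics/w2.png

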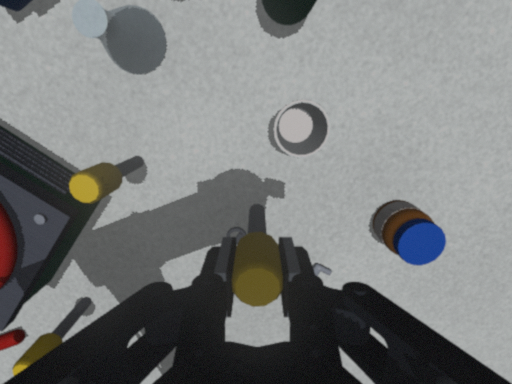

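Pot mouth is a ring centred at about (302,129), and the pin hangs straight with its foot at (257,208). Computing the shift.

Run:
```python
from h import *
s=env.sense(); c=cam('wrist',s); m=atz(c,302,129,.065); print(m,'rim r',[np.linalg.norm(atz(c,*p,.065)-m) for p in((328,129),(302,155),(302,103))]); print(m-s['ee_pos'])
print('foot',atz(c,257,209,s['ee_pos'][2]-.065))
```

```text
[ 0.52864046 -0.26320085  0.065     ] rim r [np.float64(0.030619462162517885), np.float64(0.03083865196896567), np.float64(0.029235037237052293)]
[ 0.02450635 -0.06684015 -0.20888425]
foot [ 0.50414923 -0.19703409  0.20888425]
```

Emit:
step_arm(commands=[0.015,-0.04,0,0,0,0,1,0.024,-0.066,-0.02,0,0,0,1,0.024,-0.066,-0.06,0,0,0,1,0.024,-0.066,-0.1,0,0,0,1,0.024,-0.066,-0.14,0,0,0,1,0.024,-0.066,-0.175,0,0,0,1,0.024,-0.066,-0.19,0,0,0,1,0.024,-0.066,-0.196,0,0,0,1,0.024,-0.066,-0.196,0,0,0,1])

```text
time_s: 5.82
ee_pos: [0.5288, -0.2628, 0.0794]
ee_rot: [3.089, -0.572, 0.002]
force: [0.9, -0.2, 0.3]
width: 0.267
gripper_force: 39.7
```

Emit:
step_arm(commands=[0,0,-0.006,0,0,0,1,0,0,-0.006,0,0,0,1,0,0,-0.006,0,0,0,0.4,0,0,-0.006,0,0,0,0,0,0,-0.006,0,0,0,0,0,0,-0.006,0,0,0,0,0,0,-0.006,0,0,0,0,0,0,0.03,0,0,0,0,0,0,0.08,0,0,0,0,0,0,0.14,0,0,0,0,0,0,0.19,0,0,0,0,0,0,0.19,0,0,0,0])

```text
time_s: 7.32
ee_pos: [0.5294, -0.2637, 0.2739]
ee_rot: [3.087, -0.573, 0.014]
force: [0.4, -0.4, 0.4]
width: 0.999
gripper_force: 0.0
```

Run:
```python
from h import *
s,im=snap('wrist','w3.png'); print(s['ee_pos'],s['force'],s['width'])
_,a=snap('scene','s3.png')
c=np.zeros((384,780,3),np.uint8); c[:,:512]=im[:,:,::-1]; c[:300,520:780]=cv2.resize(a[240:315,165:230],(260,300),interpolation=3)[:,:,::-1]
cv2.imwrite('pics/c3.png',c)
```

```text
[ 0.52936741 -0.26372886  0.273948  ] [ 0.37415072 -0.3972217   0.35298768] 0.9990895482506508
```

View pics/c3.png

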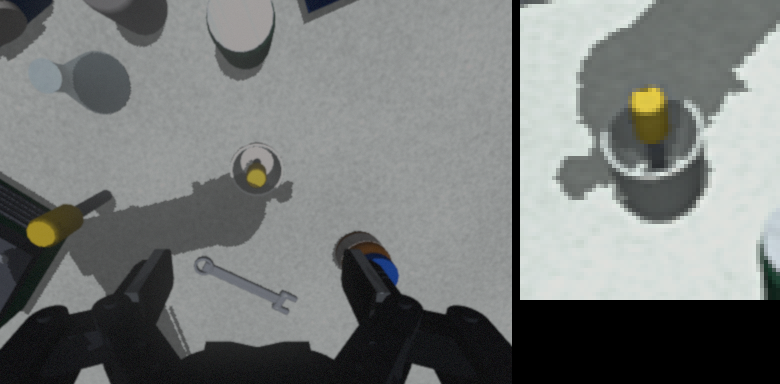

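The pin stands in the pot: head at (256,175), leaning on the wall, with the shank inside the mouth in the scene crop. Now to the handle, turning the closing line tangential.

Emit:
step_arm(commands=[0.011,0.055,0,0,0,0.13,0,0.022,0.11,0,0,0,0.27,0,0.033,0.165,0,0,0,0.41,0,0.044,0.22,0,0,0,0.55,0,0.055,0.275,0,0,0,0.69,0,0.066,0.33,0,0,0,0.83,0,0.077,0.39,0,0,0,0.97,0,0.091,0.44,0,0,0,1.1,0,0.091,0.461,0,0,0,1.1,0,0.091,0.461,0,0,0,1.1,0,0.091,0.461,0,0,0,1.1,0])

```text
time_s: 8.8
ee_pos: [0.619, 0.1971, 0.268]
ee_rot: [2.933, 1.124, -0.001]
force: [-0.4, -0.3, 0.2]
width: 1.002
gripper_force: 0.0
```

Run:
```python
from h import *
s,im=snap('wrist','w4.png'); print(s['ee_pos'],s['ee_rot'],s['joints'])
c=cam('wrist',s); print(proj(c,[.62,.2,.187]),proj(c,[.576,.159,.14]))
```

```text
[0.61901589 0.19711421 0.26795994] [ 2.93307555e+00  1.12414349e+00 -8.84034191e-04] [ 6.15745916e-01  1.81428038e-01  3.04079586e-01  3.21819382e-04
 -1.69411023e+00  1.68708274e+00]
[255.08463892 198.89446458] [256.47914797 239.95278598]
```

View pics/w4.png

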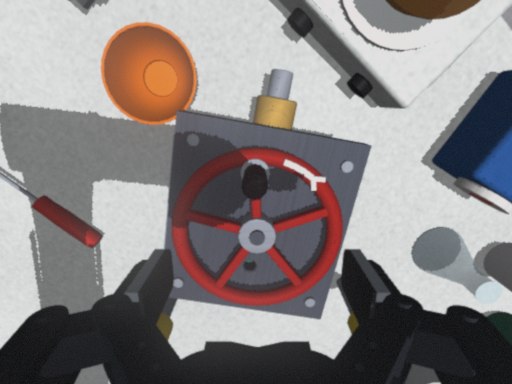

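Handle top at (255,188), hub at (257,236), empty pin hole at (250,265). Measuring these, then planning the arc.

Run:
```python
from h import *
s=env.sense(); c=cam('wrist',s)
H=atz(c,255,188,.187); B=atz(c,257,236.5,.137); P=atz(c,250,265,.110)
print('handle',H,'hub',B,'hole',P,'r',np.linalg.norm((H-B)[:2]),np.linalg.norm((P-B)[:2]))
print(np.degrees([np.arctan2(*(H-B)[1::-1]),np.arctan2(*(B-P)[1::-1])]), H-s['ee_pos'])
```

```text
handle [0.62681954 0.20582959 0.187     ] hub [0.57817218 0.15988813 0.137     ] hole [0.53563047 0.13264207 0.11      ] r 0.0669117571362323 0.05051875779986266
[43.36138697 32.63774411] [ 0.00771809  0.00899887 -0.08135532]
```

Emit:
step_arm(commands=[0.008,0.009,-0.04,0,0,0,0,0.008,0.009,-0.08,0,0,0,0,0.008,0.009,-0.116,0,0,0,0,0.008,0.009,-0.116,0,0,0,0,0.008,0.009,-0.116,0,0,0,0.6,0.008,0.009,-0.116,0,0,0,1,0.008,0.009,-0.116,0,0,0,1,0.008,0.009,-0.116,0,0,0,1,0.008,0.009,-0.116,0,0,0,1,0.008,0.009,-0.116,0,0,0,1], squeeze=25)

```text
time_s: 10.1
ee_pos: [0.6274, 0.2073, 0.1533]
ee_rot: [2.933, 1.126, 0.002]
force: [-1.7, 0.6, 5.6]
width: 0.251
gripper_force: 24.9
```

```bash
cat > arc.py <<'E'
from h import *
# arc.py n step : rows from now, turning n*step rad clockwise about the hub
B=np.array([.5782,.1599]); r=.068
def st():
    s=env.sense(); d=s['ee_pos'][:2]-B; a=np.arctan2(d[1],d[0]); tg=np.array([np.sin(a),-np.cos(a)]);
    x=Ro.from_rotvec(s['ee_rot']).as_matrix()[:,1]
    print('t',s['time_s'],'turn~',round(np.radians(32.6)-a,3),'r',np.linalg.norm(d).round(4),'Ftan',(s['force'][:2]@tg).round(1),'Frad',(s['force'][:2]@d/np.linalg.norm(d)).round(1),'Fz',s['force'][2].round(1),'w',round(s['width'],3),'g',s['gripper_force'],'yawerr',np.degrees(np.arctan2(x[1],x[0])-a-np.pi/2).round(1), 'j6',s['joints'][5].round(2))
    return a
if __name__=='__main__':
    a=st(); n,h=int(sys.argv[1]),float(sys.argv[2])
    # offsets of ideal circle points from the commanded (~current) angle
    a0=float(sys.argv[3]) if len(sys.argv)>3 else a
    for k in range(1,n+1):
        q=a0-k*h; d=r*np.array([np.cos(q)-np.cos(a0),np.sin(q)-np.sin(a0)]); print('%.4f, %.4f, 0, 0, 0, %.2f, 1,'%(*d,-k*h))
E
python3 arc.py 12 0.05 0.757
```

```text
t 10.1 turn~ -0.197 r 0.0683 Ftan -1.6 Frad -0.8 Fz 5.6 w 0.251 g 24.94736909866333 yawerr -181.9 j6 1.68
0.0023, -0.0025, 0, 0, 0, -0.05, 1,
0.0044, -0.0052, 0, 0, 0, -0.10, 1,
0.0064, -0.0079, 0, 0, 0, -0.15, 1,
0.0083, -0.0108, 0, 0, 0, -0.20, 1,
0.0100, -0.0137, 0, 0, 0, -0.25, 1,
0.0116, -0.0167, 0, 0, 0, -0.30, 1,
0.0130, -0.0198, 0, 0, 0, -0.35, 1,
0.0143, -0.0229, 0, 0, 0, -0.40, 1,
0.0154, -0.0261, 0, 0, 0, -0.45, 1,
0.0163, -0.0294, 0, 0, 0, -0.50, 1,
0.0171, -0.0327, 0, 0, 0, -0.55, 1,
0.0177, -0.0361, 0, 0, 0, -0.60, 1,
```

Emit:
step_arm(commands=[0.0023,-0.0025,0,0,0,-0.05,1,0.0044,-0.0052,0,0,0,-0.1,1,0.0064,-0.0079,0,0,0,-0.15,1,0.0083,-0.0108,0,0,0,-0.2,1,0.01,-0.0137,0,0,0,-0.25,1,0.0116,-0.0167,0,0,0,-0.3,1,0.013,-0.0198,0,0,0,-0.35,1,0.0143,-0.0229,0,0,0,-0.4,1,0.0154,-0.0261,0,0,0,-0.45,1,0.0163,-0.0294,0,0,0,-0.5,1,0.0171,-0.0327,0,0,0,-0.55,1,0.0177,-0.0361,0,0,0,-0.6,1])

```text
time_s: 11.6
ee_pos: [0.6453, 0.171, 0.1534]
ee_rot: [-3.135, -0.207, -0.003]
force: [-1.0, 1.2, 4.6]
width: 0.248
gripper_force: 25.0
```

```bash
python3 arc.py 8 0.05 0.157
```

```text
t 11.6 turn~ 0.404 r 0.068 Ftan -1.3 Frad -0.8 Fz 4.6 w 0.248 g 24.980303943157196 yawerr -181.9 j6 1.14
0.0004, -0.0034, 0, 0, 0, -0.05, 1,
0.0007, -0.0068, 0, 0, 0, -0.10, 1,
0.0008, -0.0102, 0, 0, 0, -0.15, 1,
0.0008, -0.0136, 0, 0, 0, -0.20, 1,
0.0005, -0.0169, 0, 0, 0, -0.25, 1,
0.0001, -0.0203, 0, 0, 0, -0.30, 1,
-0.0004, -0.0237, 0, 0, 0, -0.35, 1,
-0.0012, -0.0270, 0, 0, 0, -0.40, 1,
```

Emit:
step_arm(commands=[0.0004,-0.0034,0,0,0,-0.05,1,0.0007,-0.0068,0,0,0,-0.1,1,0.0008,-0.0102,0,0,0,-0.15,1,0.0008,-0.0136,0,0,0,-0.2,1])

```text
time_s: 12.1
ee_pos: [0.6461, 0.1574, 0.1534]
ee_rot: [-3.139, 0.107, -0.003]
force: [-0.4, 1.9, 4.7]
width: 0.248
gripper_force: 25.0
```

```bash
python3 arc.py 4 0.05 -0.043
```

```text
t 12.1 turn~ 0.606 r 0.068 Ftan -1.9 Frad -0.5 Fz 4.7 w 0.248 g 24.95970994234085 yawerr -181.8 j6 0.96
-0.0002, -0.0034, 0, 0, 0, -0.05, 1,
-0.0006, -0.0068, 0, 0, 0, -0.10, 1,
-0.0012, -0.0101, 0, 0, 0, -0.15, 1,
-0.0019, -0.0134, 0, 0, 0, -0.20, 1,
```

Emit:
step_arm(commands=[-0.0002,-0.0034,0,0,0,-0.05,1,-0.0006,-0.0068,0,0,0,-0.1,1,-0.0012,-0.0101,0,0,0,-0.15,1,-0.0019,-0.0134,0,0,0,-0.2,1])

```text
time_s: 12.6
ee_pos: [0.6442, 0.1439, 0.1533]
ee_rot: [-3.113, 0.42, -0.003]
force: [-1.1, 0.8, 6.1]
width: 0.249
gripper_force: 25.0
```

```bash
python3 arc.py 4 0.05 -0.243; for a in -.443 -.643 -.843 -1.043 -1.243 -1.443 -1.643; do echo $a; python3 arc.py 4 0.05 $a|tail -4; done
```

```text
t 12.6 turn~ 0.807 r 0.068 Ftan -0.5 Frad -1.2 Fz 6.1 w 0.249 g 24.95775282382965 yawerr -181.7 j6 0.78
-0.0009, -0.0033, 0, 0, 0, -0.05, 1,
-0.0020, -0.0065, 0, 0, 0, -0.10, 1,
-0.0032, -0.0097, 0, 0, 0, -0.15, 1,
-0.0046, -0.0128, 0, 0, 0, -0.20, 1,
-.443
-0.0015, -0.0030, 0, 0, 0, -0.05, 1,
-0.0032, -0.0060, 0, 0, 0, -0.10, 1,
-0.0050, -0.0089, 0, 0, 0, -0.15, 1,
-0.0070, -0.0116, 0, 0, 0, -0.20, 1,
-.643
-0.0021, -0.0027, 0, 0, 0, -0.05, 1,
-0.0043, -0.0052, 0, 0, 0, -0.10, 1,
-0.0067, -0.0077, 0, 0, 0, -0.15, 1,
-0.0092, -0.0100, 0, 0, 0, -0.20, 1,
-.843
-0.0026, -0.0022, 0, 0, 0, -0.05, 1,
-0.0053, -0.0043, 0, 0, 0, -0.10, 1,
-0.0081, -0.0062, 0, 0, 0, -0.15, 1,
-0.0110, -0.0080, 0, 0, 0, -0.20, 1,
-1.043
-0.0030, -0.0016, 0, 0, 0, -0.05, 1,
-0.0060, -0.0031, 0, 0, 0, -0.10, 1,
-0.0092, -0.0045, 0, 0, 0, -0.15, 1,
-0.0124, -0.0056, 0, 0, 0, -0.20, 1,
-1.243
-0.0032, -0.0010, 0, 0, 0, -0.05, 1,
-0.0065, -0.0019, 0, 0, 0, -0.10, 1,
-0.0099, -0.0025, 0, 0, 0, -0.15, 1,
-0.0132, -0.0031, 0, 0, 0, -0.20, 1,
-1.443
-0.0034, -0.0003, 0, 0, 0, -0.05, 1,
-0.0068, -0.0005, 0, 0, 0, -0.10, 1,
-0.0102, -0.0005, 0, 0, 0, -0.15, 1,
-0.0136, -0.0004, 0, 0, 0, -0.20, 1,
-1.643
-0.0034, 0.0003, 0, 0, 0, -0.05, 1,
-0.0067, 0.0008, 0, 0, 0, -0.10, 1,
-0.0101, 0.0015, 0, 0, 0, -0.15, 1,
-0.0134, 0.0023, 0, 0, 0, -0.20, 1,
```

Emit:
step_arm(commands=[-0.0009,-0.0033,0,0,0,-0.05,1,-0.002,-0.0065,0,0,0,-0.1,1,-0.0032,-0.0097,0,0,0,-0.15,1,-0.0046,-0.0128,0,0,0,-0.2,1])

```text
time_s: 13.1
ee_pos: [0.6397, 0.1309, 0.1533]
ee_rot: [-3.056, 0.729, -0.003]
force: [0.0, -0.4, 4.8]
width: 0.246
gripper_force: 24.9
```

```bash
python3 arc.py 0 0
```

```text
t 13.1 turn~ 1.009 r 0.068 Ftan 0.4 Frad 0.2 Fz 4.8 w 0.246 g 24.93252396583557 yawerr -181.6 j6 0.59
```

Emit:
step_arm(commands=[-0.0015,-0.003,0,0,0,-0.05,1,-0.0032,-0.006,0,0,0,-0.1,1,-0.005,-0.0089,0,0,0,-0.15,1,-0.007,-0.0116,0,0,0,-0.2,1])

```text
time_s: 13.6
ee_pos: [0.6327, 0.1192, 0.1533]
ee_rot: [-2.968, 1.03, -0.003]
force: [-0.5, -0.2, 5.2]
width: 0.249
gripper_force: 24.9
```

```bash
python3 arc.py 0 0
```

```text
t 13.6 turn~ 1.211 r 0.068 Ftan 0.4 Frad -0.3 Fz 5.2 w 0.249 g 24.928484559059143 yawerr -181.5 j6 0.41
```

Emit:
step_arm(commands=[-0.0021,-0.0027,0,0,0,-0.05,1,-0.0043,-0.0052,0,0,0,-0.1,1,-0.0067,-0.0077,0,0,0,-0.15,1,-0.0092,-0.01,0,0,0,-0.2,1])

```text
time_s: 14.1
ee_pos: [0.6235, 0.109, 0.1533]
ee_rot: [-2.85, 1.321, -0.003]
force: [0.9, -0.9, 5.4]
width: 0.248
gripper_force: 24.9
```

```bash
python3 arc.py 0 0
```

```text
t 14.1 turn~ 1.412 r 0.0681 Ftan -0.1 Frad 1.3 Fz 5.4 w 0.248 g 24.908310770988464 yawerr -181.4 j6 0.21
```

Emit:
step_arm(commands=[-0.0026,-0.0022,0,0,0,-0.05,1,-0.0053,-0.0043,0,0,0,-0.1,1,-0.0081,-0.0062,0,0,0,-0.15,1,-0.011,-0.008,0,0,0,-0.2,1])

```text
time_s: 14.6
ee_pos: [0.6139, 0.1021, 0.1533]
ee_rot: [-2.701, 1.597, -0.006]
force: [7.9, 0.3, 2.2]
width: 0.249
gripper_force: 25.0
```

```bash
python3 arc.py 0 0
```

```text
t 14.6 turn~ 1.586 r 0.0679 Ftan -6.9 Frad 3.8 Fz 2.2 w 0.249 g 25.036572217941284 yawerr -182.9 j6 0.02
```

Emit:
step_arm(commands=[-0.0015,-0.0008,0,0,0,-0.025,1,-0.003,-0.0016,0,0,0,-0.05,1,-0.0045,-0.0024,0,0,0,-0.075,1,-0.006,-0.0031,0,0,0,-0.1,1])

```text
time_s: 15.1
ee_pos: [0.6087, 0.0994, 0.1533]
ee_rot: [-2.617, 1.728, -0.008]
force: [12.1, 1.2, 0.2]
width: 0.253
gripper_force: 25.3
```

```bash
python3 arc.py 4 0.025 -1.143
```

```text
t 15.1 turn~ 1.672 r 0.0678 Ftan -11.3 Frad 4.4 Fz 0.2 w 0.253 g 25.27922362089157 yawerr -183.6 j6 -0.08
-0.0016, -0.0007, 0, 0, 0, -0.03, 1,
-0.0031, -0.0013, 0, 0, 0, -0.05, 1,
-0.0047, -0.0019, 0, 0, 0, -0.08, 1,
-0.0063, -0.0025, 0, 0, 0, -0.10, 1,
```

Emit:
step_arm(commands=[-0.0016,-0.0007,0,0,0,-0.025,1,-0.0031,-0.0013,0,0,0,-0.05,1,-0.0047,-0.0019,0,0,0,-0.075,1,-0.0063,-0.0025,0,0,0,-0.1,1], squeeze=30)

```text
time_s: 15.6
ee_pos: [0.603, 0.0969, 0.1533]
ee_rot: [-2.527, 1.856, -0.009]
force: [14.4, 1.7, 0.6]
width: 0.248
gripper_force: 29.8
```

```bash
python3 arc.py 4 0.025 -1.243
```

```text
t 15.6 turn~ 1.765 r 0.0677 Ftan -14.0 Frad 3.7 Fz 0.6 w 0.248 g 29.76168394088745 yawerr -184.1 j6 -0.18
-0.0016, -0.0005, 0, 0, 0, -0.03, 1,
-0.0032, -0.0010, 0, 0, 0, -0.05, 1,
-0.0049, -0.0015, 0, 0, 0, -0.08, 1,
-0.0065, -0.0019, 0, 0, 0, -0.10, 1,
```

Emit:
step_arm(commands=[-0.0016,-0.0005,0,0,0,-0.025,1,-0.0032,-0.001,0,0,0,-0.05,1,-0.0049,-0.0015,0,0,0,-0.075,1,-0.0065,-0.0019,0,0,0,-0.1,1])

```text
time_s: 16.1
ee_pos: [0.597, 0.0949, 0.1533]
ee_rot: [-2.429, 1.98, -0.009]
force: [17.0, 1.2, -1.9]
width: 0.251
gripper_force: 29.9
```

```bash
python3 arc.py 4 0.025 -1.343
```

```text
t 16.1 turn~ 1.858 r 0.0676 Ftan -16.7 Frad 3.6 Fz -1.9 w 0.251 g 29.937926530838013 yawerr -184.5 j6 -0.29
-0.0017, -0.0004, 0, 0, 0, -0.03, 1,
-0.0033, -0.0007, 0, 0, 0, -0.05, 1,
-0.0050, -0.0010, 0, 0, 0, -0.08, 1,
-0.0067, -0.0012, 0, 0, 0, -0.10, 1,
```

Emit:
step_arm(commands=[-0.0017,-0.0004,0,0,0,-0.025,1,-0.0033,-0.0007,0,0,0,-0.05,1,-0.005,-0.001,0,0,0,-0.075,1,-0.0067,-0.0012,0,0,0,-0.1,1])

```text
time_s: 16.6
ee_pos: [0.5896, 0.0931, 0.1533]
ee_rot: [-2.328, 2.101, -0.008]
force: [16.0, 1.1, -1.1]
width: 0.25
gripper_force: 29.8
```

```bash
python3 arc.py 4 0.025 -1.443
```

```text
t 16.6 turn~ 1.97 r 0.0677 Ftan -15.9 Frad 1.6 Fz -1.1 w 0.25 g 29.793596863746643 yawerr -183.9 j6 -0.39
-0.0017, -0.0002, 0, 0, 0, -0.03, 1,
-0.0034, -0.0003, 0, 0, 0, -0.05, 1,
-0.0051, -0.0005, 0, 0, 0, -0.08, 1,
-0.0068, -0.0005, 0, 0, 0, -0.10, 1,
```

The force has just passed its maximum of about 16–17 N. Continuing in small steps.

Emit:
step_arm(commands=[-0.0017,-0.0002,0,0,0,-0.025,1,-0.0034,-0.0003,0,0,0,-0.05,1,-0.0051,-0.0005,0,0,0,-0.075,1,-0.0068,-0.0005,0,0,0,-0.1,1])

```text
time_s: 17.1
ee_pos: [0.5816, 0.092, 0.1533]
ee_rot: [-2.221, 2.217, -0.005]
force: [6.7, -1.6, 2.6]
width: 0.242
gripper_force: 29.8
```

```bash
python3 arc.py 4 0.025 -1.543
```

```text
t 17.1 turn~ 2.09 r 0.068 Ftan -6.6 Frad 2.0 Fz 2.6 w 0.242 g 29.788135886192322 yawerr -182.8 j6 -0.5
-0.0017, -0.0000, 0, 0, 0, -0.03, 1,
-0.0034, -0.0000, 0, 0, 0, -0.05, 1,
-0.0051, 0.0000, 0, 0, 0, -0.08, 1,
-0.0068, 0.0002, 0, 0, 0, -0.10, 1,
```

Emit:
step_arm(commands=[-0.0017,0,0,0,0,-0.025,1,-0.0034,0,0,0,0,-0.05,1,-0.0051,0,0,0,0,-0.075,1,-0.0068,0.0002,0,0,0,-0.1,1])

```text
time_s: 17.6
ee_pos: [0.5738, 0.0918, 0.1533]
ee_rot: [-2.109, 2.327, -0.004]
force: [4.4, -4.2, 4.3]
width: 0.247
gripper_force: 29.9
```

```bash
python3 arc.py 4 0.025 -1.643
```

```text
t 17.6 turn~ 2.204 r 0.0682 Ftan -4.7 Frad 4.0 Fz 4.3 w 0.247 g 29.8823744058609 yawerr 178.1 j6 -0.6
-0.0017, 0.0001, 0, 0, 0, -0.03, 1,
-0.0034, 0.0003, 0, 0, 0, -0.05, 1,
-0.0051, 0.0006, 0, 0, 0, -0.08, 1,
-0.0067, 0.0008, 0, 0, 0, -0.10, 1,
```

Emit:
step_arm(commands=[-0.0017,0.0001,0,0,0,-0.025,1,-0.0034,0.0003,0,0,0,-0.05,1,-0.0034,0.0003,0,0,0,-0.05,1,-0.0034,0.0003,0,0,0,-0.05,1])

```text
time_s: 18.1
ee_pos: [0.57, 0.0923, 0.1532]
ee_rot: [-2.052, 2.378, -0.003]
force: [2.6, -3.4, 5.0]
width: 0.246
gripper_force: 30.0
```

```bash
python3 arc.py 4 0.025 -1.693
```

```text
t 18.1 turn~ 2.26 r 0.0681 Ftan -3.0 Frad 3.1 Fz 5.0 w 0.246 g 29.986477196216583 yawerr 178.5 j6 -0.66
-0.0017, 0.0002, 0, 0, 0, -0.03, 1,
-0.0034, 0.0005, 0, 0, 0, -0.05, 1,
-0.0050, 0.0008, 0, 0, 0, -0.08, 1,
-0.0067, 0.0012, 0, 0, 0, -0.10, 1,
```

Emit:
step_arm(commands=[-0.0017,0.0002,0,0,0,-0.025,1,-0.0034,0.0005,0,0,0,-0.05,1,-0.0034,0.0005,0,0,0,-0.05,1])

```text
time_s: 18.48
ee_pos: [0.5667, 0.0927, 0.1532]
ee_rot: [-1.992, 2.428, -0.003]
force: [4.0, -3.8, 4.7]
width: 0.249
gripper_force: 30.0
```

```bash
python3 arc.py 4 0.025 -1.743; python3 -c "
from h import *
s=env.sense();print(s['ft_torque'],s['force'],s['tau'].round(2))
_,a=snap('top','t5.png');_,b=snap('scene','s5.png')
c=np.zeros((400,800,3),np.uint8);c[:,:400]=cv2.resize(a[140:240,160:260],(400,400),interpolation=3);c[:,400:]=cv2.resize(b[120:220,235:335],(400,400),interpolation=3)
cv2.imwrite('pics/c5.png',c[:,:,::-1])"
```

```text
t 18.475 turn~ 2.309 r 0.0681 Ftan -4.6 Frad 3.1 Fz 4.7 w 0.249 g 29.97619092464447 yawerr 178.4 j6 -0.71
-0.0017, 0.0003, 0, 0, 0, -0.03, 1,
-0.0033, 0.0007, 0, 0, 0, -0.05, 1,
-0.0050, 0.0011, 0, 0, 0, -0.08, 1,
-0.0066, 0.0015, 0, 0, 0, -0.10, 1,
[-1.17032769 -1.13499804 -0.19485855] [ 4.04754779 -3.84127927  4.74726884] [  2.47 -30.77  31.38   4.41  -0.41   0.06]
```

View pics/c5.png

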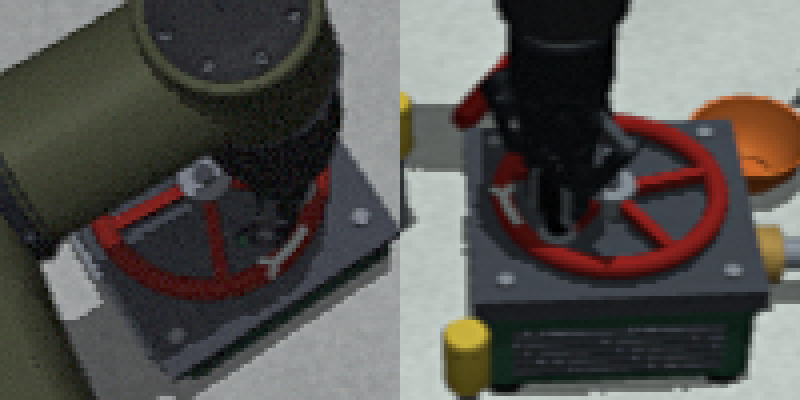

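Picture: the handle is still held between the fingers and the wheel has followed the arc. Before letting go I'll step back a little: a force that flips sign means only friction holds the wheel.

Emit:
step_arm(commands=[0.0017,-0.0002,0,0,0,0.025,1,0.0034,-0.0005,0,0,0,0.05,1,0.0034,-0.0005,0,0,0,0.05,1])

```text
time_s: 18.95
ee_pos: [0.5691, 0.0925, 0.1532]
ee_rot: [2.053, -2.377, 0.0]
force: [-2.5, -2.2, 7.9]
width: 0.246
gripper_force: 30.3
```

```bash
python3 arc.py 4 0.025 -1.693
```

```text
t 18.95 turn~ 2.274 r 0.068 Ftan 2.2 Frad 2.5 Fz 7.9 w 0.246 g 30.302340388298035 yawerr 179.3 j6 -0.66
-0.0017, 0.0002, 0, 0, 0, -0.03, 1,
-0.0034, 0.0005, 0, 0, 0, -0.05, 1,
-0.0050, 0.0008, 0, 0, 0, -0.08, 1,
-0.0067, 0.0012, 0, 0, 0, -0.10, 1,
```

Force flips sign (−4.6 to +2.2), so the torque there is flat. Moving on gently to confirm the light stretch.

Emit:
step_arm(commands=[-0.0017,0.0002,0,0,0,-0.025,1,-0.0034,0.0005,0,0,0,-0.05,1,-0.005,0.0008,0,0,0,-0.075,1,-0.0067,0.0012,0,0,0,-0.1,1])

```text
time_s: 19.45
ee_pos: [0.5633, 0.0935, 0.1532]
ee_rot: [-1.931, 2.477, -0.003]
force: [3.5, -4.9, 5.0]
width: 0.248
gripper_force: 30.1
```

```bash
python3 arc.py 4 0.025 -1.793
```

```text
t 19.45 turn~ 2.36 r 0.068 Ftan -4.5 Frad 4.0 Fz 5.0 w 0.248 g 30.104445219039917 yawerr 178.5 j6 -0.76
-0.0017, 0.0004, 0, 0, 0, -0.03, 1,
-0.0033, 0.0008, 0, 0, 0, -0.05, 1,
-0.0049, 0.0013, 0, 0, 0, -0.08, 1,
-0.0065, 0.0018, 0, 0, 0, -0.10, 1,
```

The push stays flat at about 4.5 N from 2.20 to 2.36 rad. I'll back up to find where the ramp down ends, so the stop sits well inside the stretch.

Emit:
step_arm(commands=[0.0033,-0.0007,0,0,0,0.05,1,0.0067,-0.0012,0,0,0,0.1,1,0.0101,-0.0015,0,0,0,0.15,1,0.0118,-0.0016,0,0,0,0.175,1,0.0135,-0.0017,0,0,0,0.2,1])

```text
time_s: 20.08
ee_pos: [0.5737, 0.0925, 0.1531]
ee_rot: [2.168, -2.267, -0.005]
force: [-14.1, 0.3, 12.2]
width: 0.246
gripper_force: 31.2
```

```bash
python3 arc.py 4 -0.025 -1.593
```

```text
t 20.075 turn~ 2.207 r 0.0676 Ftan 14.0 Frad 0.7 Fz 12.2 w 0.246 g 31.22001975774765 yawerr 181.3 j6 -0.55
0.0017, -0.0000, 0, 0, 0, 0.03, 1,
0.0034, 0.0000, 0, 0, 0, 0.05, 1,
0.0051, 0.0001, 0, 0, 0, 0.08, 1,
0.0068, 0.0002, 0, 0, 0, 0.10, 1,
```

The ramp shows clearly at 2.2 rad, with 14 N pushing back, so the peak is behind us and the light stretch runs from about 2.25 to 2.55. Going to 2.40 and settling.

Emit:
step_arm(commands=[-0.0034,0.0002,0,0,0,-0.05,1,-0.0068,0.0005,0,0,0,-0.1,1,-0.0101,0.001,0,0,0,-0.15,1,-0.0135,0.0017,0,0,0,-0.2,1,-0.016,0.0023,0,0,0,-0.238,1,-0.016,0.0023,0,0,0,-0.238,1,-0.016,0.0023,0,0,0,-0.238,1])

```text
time_s: 20.95
ee_pos: [0.5599, 0.0948, 0.1531]
ee_rot: [1.886, -2.512, -0.0]
force: [-0.7, -0.9, 8.1]
width: 0.245
gripper_force: 30.5
```

```bash
python3 arc.py 0 0
```

```text
t 20.95 turn~ 2.415 r 0.0676 Ftan 0.5 Frad 1.0 Fz 8.1 w 0.245 g 30.47612875699997 yawerr 179.5 j6 -0.8
```

Emit:
step_arm(commands=[0,0,0,0,0,0,0.7,0,0,0,0,0,0,0.4,0,0,0,0,0,0,0,0,0,0,0,0,0,0,0,0,0,0,0,0,0,0,0,0.03,0,0,0,0,0,0,0.08,0,0,0,0,0,0,0.13,0,0,0,0,0,0,0.16,0,0,0,0,0,0,0.16,0,0,0,0])

```text
time_s: 22.2
ee_pos: [0.561, 0.0947, 0.3155]
ee_rot: [-1.881, 2.51, -0.002]
force: [-0.1, 0.2, -0.3]
width: 1.002
gripper_force: 0.0
```

Run:
```python
from h import *
s,im=snap('wrist','w6.png'); c=cam('wrist',s); print(s['ee_pos'])
for t in (2.2,2.3,2.4,2.5,2.6):
    a=np.radians(32.6)-t; print(t,proj(c,[.5782+.068*np.cos(a),.1599+.068*np.sin(a),.187]).round())
```

```text
[0.56098278 0.09469735 0.31548978]
2.2 [243. 188.]
2.3 [250. 187.]
2.4 [257. 186.]
2.5 [264. 186.]
2.6 [271. 187.]
```

View pics/w6.png

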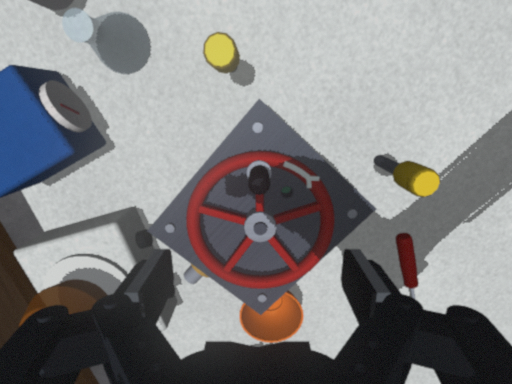

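The handle top is at (260,185), so the wheel sits at about 2.42 rad. It stayed where released, inside the stretch, and the arm is clear. Handing in.

```bash
python3 -c "
from h import *
print(workorder.job_done())"
```

```text
the job is handed in; nothing more can be done
None
```

The job is handed in, with no verdict returned: the locking pin stands in the white pot, and the flywheel is released and at rest at about 2.42 rad, just past the peak, inside a light stretch I estimate from force readings at 2.25 to 2.55 rad.

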